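Slide the adapter plate onto the hidden dowel of the contact fixture and hold it down

ROBOT

A 6-joint arm with a two-finger parallel gripper is mounted at the origin on a cart in front of the work surface, level with it; the furniture and walls round the work are solid. World frame = base frame: x ahead of the robot, y to its left, z up, the work surface at z = 0. Lengths are in m, angles in degrees, forces in N, time in s.
With the tool pointing down it reaches from about 0.375 to 0.75 m from the base axis. Payload 9 kg.
Tool frame: the origin (TCP) lies where the fingers leave the gripper's body, on its centre line; the fingertips stand 73 mm ahead of it and the grasp point (between the pads) lies 54 mm ahead of it (robot.tip_reach is the distance from the TCP to the fingertips, in m); z points along the fingers, y is the direction in which the jaws open and shut (so a half turn about z gives the same grasp; the last joint's range is limited). The gripper opens to 85 mm and grips with 20 to 120 N. Pads are 22 mm wide; open, the fingers measure 114 mm over their backs; the gripper's body (76 mm by 85 mm) begins 54 mm behind the grasp point. The pads swing forward as they close: fully open they stand 13 mm farther back than shut.
Start: joints at [-84.093, 5.964, 5.575, 89.605, 0, 77.527], TCP at [0.189, -0.569, 0.304] pointing down, gripper open.
Joint ranges: [-171.21, 171.21], [-48.23, 106.86], [-62.78, 66.21], [-105.2, 120.99], [-86.42, 89.51], [-180, 180]. Speed limits (degrees/s): [127.2, 127.2, 147.25, 180, 180, 180].

INTERFACE

Orientations are given as [roll, pitch, yaw] about the fixed x, y, z axes, in that order (R = Rz(yaw) Ry(pitch) Rx(roll)).
In Python, from plant import robot gives the robot as it stands. Calls block until the motion is done:
- robot.move_pose(position, orientation): joint-space move of the TCP to a pose.
- robot.line_to(position, vel=0.15, rotation=None, guard=None): straight line of the TCP; rotation=None keeps the orientation; vel is the mean speed in m/s. With guard (N) it stops when the force on the tool has changed by that much, and returns True; else False.
- robot.goto_joints(angles): joint-space move.
- robot.set_gripper(opening): finger opening in m; the grip force is fixed at half the most; returns when the fingers have stopped.
- robot.pause(seconds).
- robot.ik(position, orientation): joint angles nearest the present ones, or None.
- robot.observe(): the state.
- robot.grab_frame(name): name is "scene" or "top" or "wrist"; returns the picture (400x640x3 uint8, blue, green, red); there is no depth.
- robot.get_calibration(name): a dict with "vertical_fov" (degrees; the focal length in pixels is half the picture's height over the tangent of half this angle, whatever the lens; pixels are square), "cx", "cy" (the principal point, pixels), "rvec" (rotation vector, rad) and "tvec" (3), from world to camera coordinates, as OpenCV has them. Camera axes: x right, y down, z forward; pixel columns grow to the right and rows downward; lengths in m; the calibration is good to about 2 mm. The wrist camera is an equidistant fisheye: a pixel r from the principal point sees the ray r / f radians off the axis. A picture is of the moment at which its call begins: read the wrist's pose just before it. get_calibration takes no time and is no camera call; for the wrist camera it gives the pose at the moment of the call.
A pose or a line that the arm cannot do raises robot.IKError and nothing moves.
- robot.job_done(): hands the job in, once; it reports no verdict.
The state is a dict: "time": time; "q": joint angles; "qvel": joint speeds; "joint_torque": joint torques, N m; "tool_pos": TCP position; "tcp_rot": TCP orientation; "ft_force": force on the tool from outside, world axes, zero at the start; "torque": the same for the moment, N m; "gripper_width": finger opening in m.
Only numpy, scipy, OpenCV 4.12 (cv2) and the standard library are available. Lean on these libraries where they do the work, as an engineer would, in place of code of your own. Each camera call takes 0.05 s, during which the arm holds its last target.

TASK

Pick up the aluminium adapter plate by its black handle and, squared up with the blue contact fixture, set it down on top of the fixture's dowel a little short of home, in front of the overhanging grey housing. Keeping it resting on the dowel, slide it in under the overhang until its hole drops over the dowel, then press it fully down against the sprung contact bed and finish still gripping the handle and holding it down. Leave the pen, tape rolls and solder spool where they are.

Things in the scene. Friction and masses are not known exactly. Their poses are not given: they have to be found in the camera images.
- adapter: Loose bare aluminium plate, 110 (x) x 90 (y) x 16 mm, about 0.4 kg, lying flat, handle up, between the vice and the white test jig. Origin: middle of the underside, at the centre of the mouth of its only hole (14 mm diameter, in the underside, 16 mm deep, closed above by the handle, so unseen from above). The same after a half turn about z.
- handle (a point): Point in the plate's black handle, 40 mm above the plate's underside, over the hole. Handle centred on the plate: foot 74 x 34 mm from 16 to 20 mm above the underside, grip block 60 mm long (plate's x) x 20 mm wide (y) from 20 to 56 mm. Axes as the plate.
- fixture: Contact fixture fixed to the worktop: blue base 18 mm high, 130 mm wide (y), x = -70 to 108 mm, with a grey housing 82 mm high over its full width at the back. Origin on the worktop under the dowel's axis; +x is the way the plate slides in, z up. The plate goes in with its long side along the fixture's x, either way round.
- overhang (a point): Middle of the lower front edge of the housing's overhanging roof: 41 mm beyond the dowel, 64 mm above the worktop; the wall behind stands at x = 67 mm. Seated, the plate's rear edge is 14 mm under the roof, so it cannot be lowered straight on: set it on the dowel's tip 18 to 30 mm short of home, then slide it in along the fixture's +x.
- dowel: Upright fixed steel dowel, 10 mm diameter, in the middle of the bed, hidden by the plate while this is slid on. Origin at its foot, 18 mm above the worktop; tip 42 mm above the worktop, 8 mm above the pads of the unpressed bed; the last 5 mm taper to 5 mm diameter.
- contact_bed (a joint): How far the sprung black contact bed round the dowel (94 x 80 mm, four rubber pads) is pressed down: 0 = up (pads 34 mm above the worktop), 0.005 m = fully down on its stop (29 mm). Starts to move at about 6 N; fully down takes about 14 N, the plate's weight included; springs back when let go.
- dowel_tip (a point): Centre of the dowel's tip, 42 mm above the worktop; axes as the fixture.
- bed_top (a point): Middle of the contact bed, at the height of the top of its pads; moves with the bed.
- pen_1: White and blue pen, 135 mm, lying near the front edge. Leave alone.
- tape_1: Small black tape roll, 62 mm across, lying behind the white test jig. Leave alone.
- tape_2: Tan tape roll, 94 mm across, 25 mm high, lying behind the vice. Leave alone.
- solder_spool: Spool of solder wire with blue flanges, 58 mm across, lying at the back. Leave alone.
- test_jig: White test jig, fixed furniture between plate and fixture, 204 mm wide (y), 170 mm deep. Origin on the worktop under its middle. Its base is up to 75 mm high; at its back, 55 to 120 mm beyond the origin in x and up to 100 mm to either side, its grey press plate stands open, 205 mm high. Carry the plate over or in front of it.

How it is judged:
By the outcome, as a careful person would: the job done as asked, in the order asked, and still so for the second after the job is handed in, while the arm keeps its last pose, push and grip.
It also fails if it takes over 43 s, if anything falls off the work surface, if the arm or the gripper's body presses on something with over 40 N, if the wrist force passes 120 N, or if a joint passes its speed limit or range.

## Working session

There is one attempt and no reset: what is moved stays moved. The work goes in short steps, each a Python script; the robot and the scene stay as the last script left them, time stands still between calls to the robot, and variables do not carry over. Pictures are saved under pics/ and viewed, and the job is handed in when it is done.

```bash
ls; mkdir -p pics; cat > h.py <<'E'
import numpy as np, cv2
from plant import robot
def shot(n,f):
    c=robot.get_calibration(n); im=robot.grab_frame(n); cv2.imwrite('pics/'+f,im); np.save('pics/'+f+'.npy',np.array([c],dtype=object),allow_pickle=True); return im,c
def load(f):
    return cv2.imread('pics/'+f), np.load('pics/'+f+'.npy',allow_pickle=True)[0]
def ray(c,px,fish=False):
    f=200/np.tan(np.radians(c['vertical_fov'])/2)
    d=np.array([(px[0]-c['cx'])/f,(px[1]-c['cy'])/f,1.])
    if fish:
        r=np.hypot(d[0],d[1]); 
        d=np.array([d[0]/r*np.sin(r),d[1]/r*np.sin(r),np.cos(r)]) if r>1e-9 else np.array([0,0,1.])
    R=cv2.Rodrigues(np.array(c['rvec'],float))[0]; t=np.array(c['tvec'],float).ravel()
    return -R.T@t, R.T@d
def onz(c,px,z,fish=False):
    o,d=ray(c,px,fish); return o+d*(z-o[2])/d[2]
E
python3 - <<'E'
from h import *
for n in("scene","top","wrist"):
    im,c=shot(n,n+'0.png'); print(n,c['vertical_fov'],c['cx'],c['cy'],ray(c,(320,200)))
o=robot.observe();print(o)
E
```

```text
pics
scene 44.35647798542512 320.2474672892003 190.06406893338277 (array([-0.16204892,  0.82018489,  1.06340258]), array([ 0.50813347, -0.53389397, -0.67614199]))
top 54.663757417136765 318.75415295810853 200.65918813901828 (array([0.41729558, 0.00980642, 1.10608447]), array([ 1.85236641e-01,  1.90255427e-04, -9.82700676e-01]))
wrist 65.70646984690485 313.95323796857025 195.08198988187144 (array([ 0.26877359, -0.54142361,  0.37330596]), array([-0.31920728, -0.12576054, -0.93964054]))
{'time': 0.15, 'q': array([-8.40920734e+01,  5.99157155e+00,  5.53896514e+00,  8.96042609e+01,
       -9.22881895e-04,  7.75225996e+01]), 'qvel': array([-1.32316619e-04, -6.18319720e-03,  1.32566856e-01, -1.54603658e-02,
       -1.14701821e-02,  4.41114714e-02]), 'joint_torque': array([ 2.09713035e-03, -5.57362425e+01,  5.04005671e+01,  1.29071137e-02,
       -2.49479817e-04,  3.43278941e-06]), 'tool_pos': array([ 0.18919024, -0.56921209,  0.30330866]), 'tcp_rot': array([-1.79944276e+02, -1.13853478e-02,  1.83853219e+01]), 'ft_force': array([-0.12658486,  0.96831254, -0.33389466]), 'torque': array([-0.02826919,  0.01695423,  0.04237005]), 'gripper_width': 0.08551652691086484}
```

View pics/scene0.png

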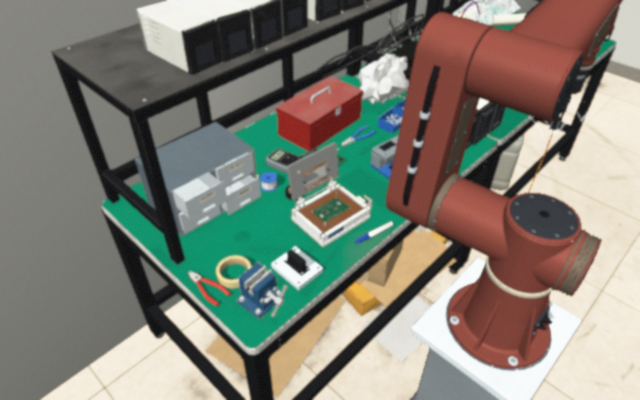

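View pics/top0.png

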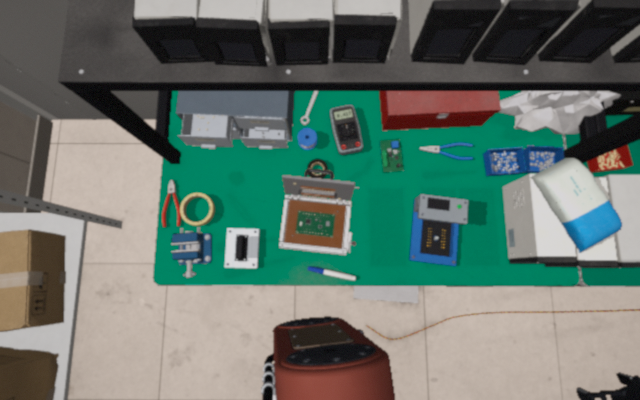

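View pics/wrist0.png

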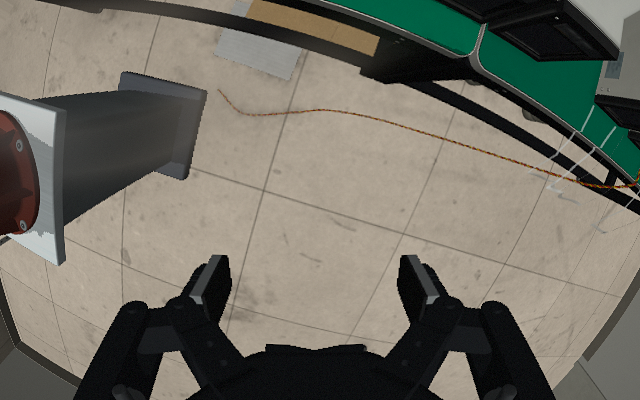

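The top view shows the plate at about (242,248) with its handle pointing up the picture. The fixture is at (437,235) with its housing towards +x, and the jig at (318,222). I'll zoom in on these.

```bash
python3 - <<'E'
from h import *
im,c=load('top0.png')
a=cv2.resize(im[215:285,210:275],None,fx=6,fy=6,interpolation=cv2.INTER_CUBIC)
b=cv2.resize(im[190:270,405:475],None,fx=5.25,fy=5.25,interpolation=cv2.INTER_CUBIC)
h=420
cv2.imwrite('pics/z.png',np.hstack([a[:h],b[:h]]))
for p in [(242,248),(437,235),(437,240),(318,222)]: print(p,onz(c,p,0.03))
E
```

```text
(242, 248) [0.48461994 0.2256597  0.03      ]
(437, 235) [ 0.5216276  -0.31542101  0.03      ]
(437, 240) [ 0.50774835 -0.31467321  0.03      ]
(318, 222) [0.55743917 0.0155169  0.03      ]
```

View pics/z.png

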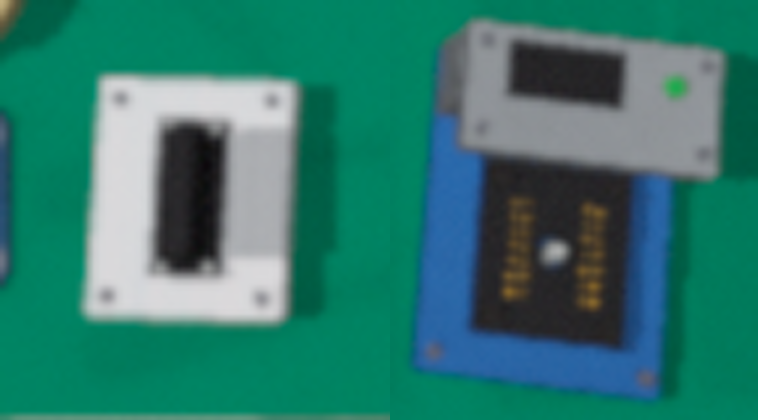

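```bash
python3 - <<'E'
from h import *
im,c=load('top0.png')
tip=onz(c,(405+(555-390)/5.25,190+252/5.25),.042); print('tip',tip)
# blue base front corners at z .018, black bed etc
for p in [(415,372),(660,400)]: print(onz(c,(405+(p[0]-390)/5.25,190+p[1]/5.25),.018))
pl=[onz(c,(210+p[0]/6,215+p[1]/6),.016) for p in [(100,77),(298,82),(288,324),(83,318)]]
print(np.array(pl),np.mean(pl,0))
print(onz(c,(210+190/6,215+195/6),.056))
for k in [tip]: print(robot.ik([tip[0],tip[1],.26],[180,0,180]))
print(robot.ik([.48,.22,.26],[180,0,180]))
E
```

```text
tip [ 0.5122187  -0.30978284  0.042     ]
[ 0.45076843 -0.2395852   0.018     ]
[ 0.43643008 -0.36815246  0.018     ]
[[0.54218198 0.27408919 0.016     ]
 [0.53998348 0.18056038 0.016     ]
 [0.42761763 0.18179544 0.016     ]
 [0.43015112 0.2768262  0.016     ]] [0.48498355 0.2283178  0.016     ]
[0.48433465 0.2213971  0.056     ]
[-43.66861791   5.45549791   0.47405959  85.01856168   0.
 -43.66861791]
[ 10.41528354  -6.90088762 -11.78739602  85.1134916    0.
  10.41528354]
```

```bash
python3 - <<'E'
from h import *
robot.move_pose([.505,-.31,.27],[180,0,180]); print(robot.observe()['time'])
robot.pause(.2)
im,c=shot('wrist','w1.png'); o=robot.observe(); print(o['time'],o['tool_pos'],o['tcp_rot'],o['ft_force'])
E
```

```text
1.9917
2.2417 [ 0.50478719 -0.31039417  0.26998837] [-1.79998001e+02 -1.00657760e-03  1.79945810e+02] [-0.27576485 -0.40711969  0.52748494]
```

View pics/w1.png

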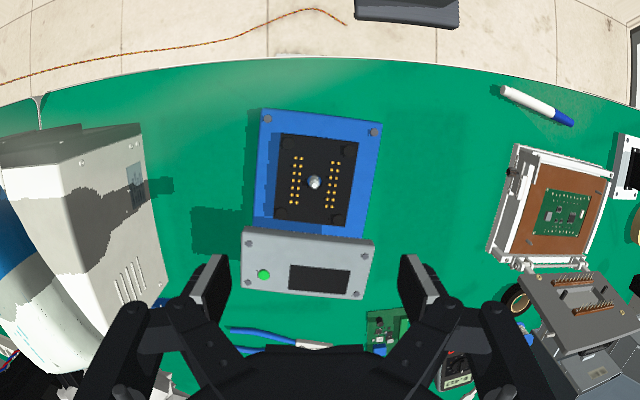

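The wrist view shows the whole fixture: dowel at (314,182), blue front corners at (264,108) and (381,118), and the housing below it in the picture. Next I'll fit it precisely.

```bash
cat > fit.py <<'E'
from h import *
im,c=load('w1.png')
hsv=cv2.cvtColor(im,cv2.COLOR_BGR2HSV)
m=cv2.inRange(hsv,(100,120,80),(125,255,255)); m[:100]=0;m[240:]=0;m[:,:245]=0;m[:,390:]=0
P=[]
def edge(pts): # fit line
    w=np.array([onz(c,p,.018,True)[:2] for p in pts],np.float32)
    l=cv2.fitLine(w,cv2.DIST_HUBER,0,.001,.001).ravel(); r=np.abs((w-l[2:])@[-l[1],l[0]]); return l,r.max(),w
front=[(u,np.flatnonzero(m[:,u])[0]-.5) for u in range(272,374)]
left=[(np.flatnonzero(m[v])[0]-.5,v) for v in range(122,215)]
right=[(np.flatnonzero(m[v])[-1]+.5,v) for v in range(132,222)]
L=[]
for n,e in(('front',front),('left',left),('right',right)):
    l,r,w=edge(e); a=np.degrees(np.arctan2(l[1],l[0])); print(n,a,r,w[0],w[-1]); L.append(l)
g=cv2.cvtColor(im,cv2.COLOR_BGR2GRAY)
s=(g[165:200,300:330]>140).astype(np.uint8)
s[hsv[165:200,300:330,1]>80]=0
n,lab,st,ce=cv2.connectedComponentsWithStats(s); print(st,ce+[300,165])
for l in L: pass
th=np.radians(-6); 
cv2.imwrite('pics/z1.png',cv2.resize(im[100:240,240:390],None,fx=4,fy=4,interpolation=cv2.INTER_CUBIC))
# midline of side edges & front => origin
def inter(a,b): 
    A=np.array([[a[0],-b[0]],[a[1],-b[1]]]); t=np.linalg.solve(A,b[2:]-a[2:]); return a[2:]+t[0]*a[:2]
c1,c2=inter(L[0],L[1]),inter(L[0],L[2]); print(c1,c2,np.linalg.norm(c1-c2))
d=(c2-c1)/np.linalg.norm(c2-c1); x=np.array([d[1],-d[0]]); x*=np.sign(x[0]); print('yaw',np.degrees(np.arctan2(x[1],x[0])),'origin',(c1+c2)/2+.07*x)
print('tip314,182',onz(c,(314,182),.042,True))
E
python3 fit.py
```

```text
front 82.89296 0.00059125124 [ 0.4363201  -0.35274485] [ 0.449664   -0.24756521]
left -7.218717 0.00064880913 [ 0.45018214 -0.366318  ] [ 0.5538613  -0.37964708]
right -7.2256575 0.00074684084 [ 0.4606048 -0.2379718] [ 0.562604   -0.25158814]
[[  0   0  30  35 982]
 [ 10  12   9  12  68]] [[314.49490835 181.9389002 ]
 [314.57352941 182.88235294]]
[ 0.4346926  -0.36441737] [ 0.4505578  -0.23717122] 0.12823139
yaw -7.1070323 origin [ 0.51208735 -0.30945492]
tip314,182 [ 0.50889993 -0.30939997  0.042     ]
```

View pics/z1.png

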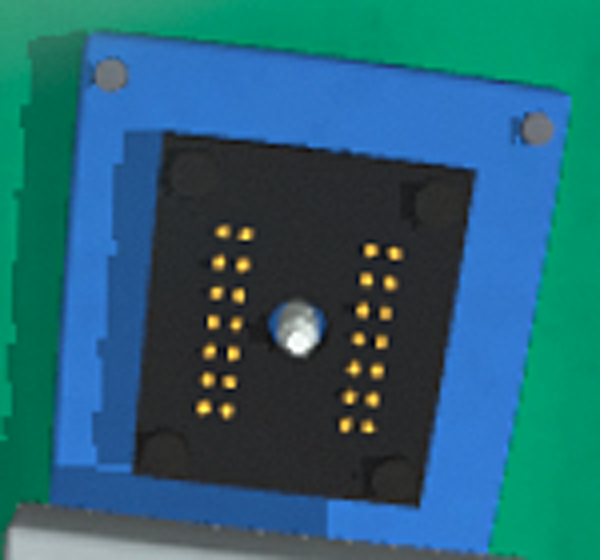

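```bash
python3 - <<'E'
from h import *
im,c=load('w1.png')
print(onz(c,(314.3,185),.042,True))
robot.move_pose([.42,-.02,.30],[180,0,180])
robot.move_pose([.478,.226,.27],[180,0,180]); print(robot.observe()['time'])
robot.pause(.2)
im,c=shot('wrist','w2.png'); o=robot.observe(); print(o['time'],o['tool_pos'],o['tcp_rot'],o['ft_force'])
cv2.imwrite('pics/z2.png',cv2.resize(im[90:270,200:430],None,fx=3.3,fy=3.3,interpolation=cv2.INTER_CUBIC))
E
```

```text
[ 0.51205546 -0.30910185  0.042     ]
4.4
4.65 [0.47837132 0.22494846 0.27037301] [1.79998353e+02 3.76094555e-02 1.79898869e+02] [-0.16875619  0.67195148 -0.11198897]
```

View pics/w2.png

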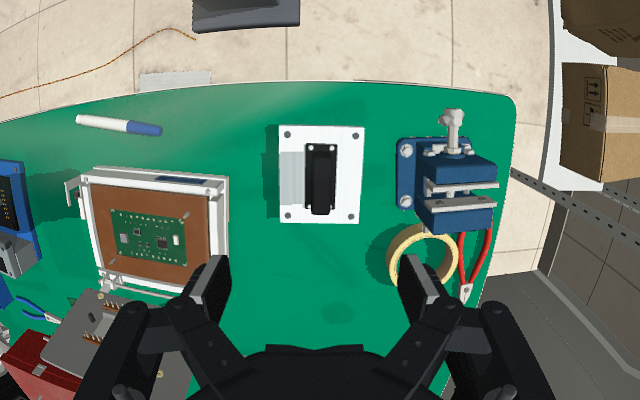

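View pics/z2.png

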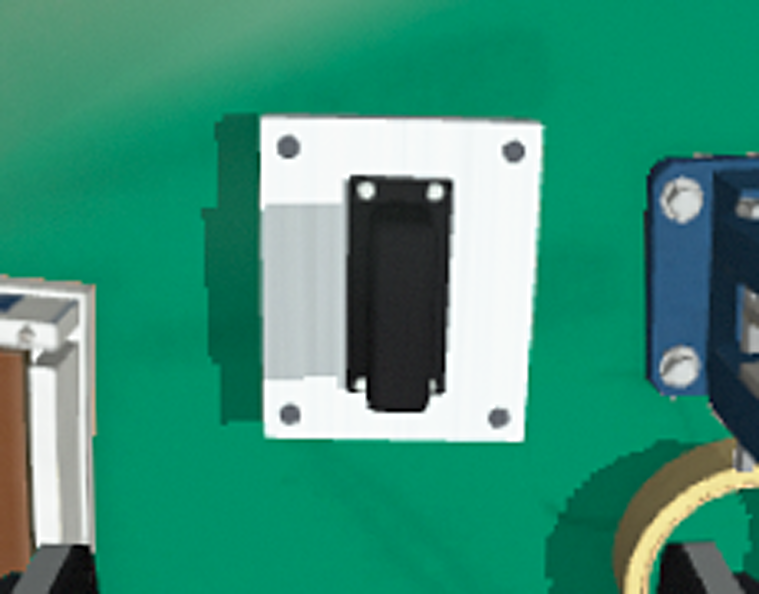

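The wrist view shows the plate's corners at about (279,126), (364,127), (359,223) and (280,222), with the handle upright in the picture. I'll fit its top outline at z = 16 mm.

```bash
python3 - <<'E'
from h import *
im,c=load('w2.png')
hsv=cv2.cvtColor(im,cv2.COLOR_BGR2HSV)
m=cv2.inRange(hsv,(0,0,120),(180,60,255)); m[:110]=0;m[240:]=0;m[:,:265]=0;m[:,380:]=0
cs,_=cv2.findContours(m,cv2.RETR_EXTERNAL,cv2.CHAIN_APPROX_NONE); k=max(cs,key=cv2.contourArea)
w=np.array([onz(c,p,.016,True)[:2] for p in k[:,0]],np.float32)
print(cv2.minAreaRect(w*1000),cv2.boundingRect(k))
bk=cv2.inRange(hsv,(0,0,0),(180,255,70));bk[:140]=0;bk[222:]=0;bk[:,:300]=0;bk[:,:300]=0;bk[:,345:]=0
print(cv2.boundingRect(bk))
# handle top face far corners: block top at z .056, bottom edge pix (311..330,214)
ys=200+np.array([370,430])/3.3; v=90+410/3.3
print([onz(c,(u,v),.056,True) for u in ys])
E
```

```text
((483.6354675292969, 232.84312438964844), (90.21668243408203, 111.61747741699219), 88.83750915527344) (279, 125, 85, 99)
(305, 143, 32, 72)
[array([0.51209404, 0.22388789, 0.056     ]), array([0.51214909, 0.24198562, 0.056     ])]
```

```bash
python3 - <<'E'
from h import *
R=[180,0,178.84]
robot.move_pose([.4833,.2328,.16],R)
robot.line_to([.4833,.2328,.097],vel=.12,guard=8)
print(robot.observe()['tool_pos'],robot.observe()['time'])
robot.set_gripper(0.0)
o=robot.observe(); print(o['time'],o['tool_pos'],o['tcp_rot'],o['ft_force'],o['gripper_width'])
robot.line_to([.4833,.2328,.27],vel=.2)
robot.pause(.2)
im,c=shot('wrist','w3.png'); o=robot.observe(); print(o['time'],o['tool_pos'],o['tcp_rot'],o['ft_force'],o['torque'],o['gripper_width'])
E
```

```text
[0.48397207 0.23292053 0.09817686] 5.8417
6.4583 [0.48356068 0.23281792 0.09740062] [1.79999158e+02 3.74425417e-02 1.78838544e+02] [-0.24007555 -1.60052385  4.56464783] 0.01865023691845901
7.725 [0.48295273 0.23272748 0.2690386 ] [-1.79982383e+02 -8.42456499e-02  1.78839124e+02] [ 0.36476019 -0.68961389 -3.80188352] [0.04564115 0.00956026 0.03583311] 0.018833781086403288
```

View pics/w3.png

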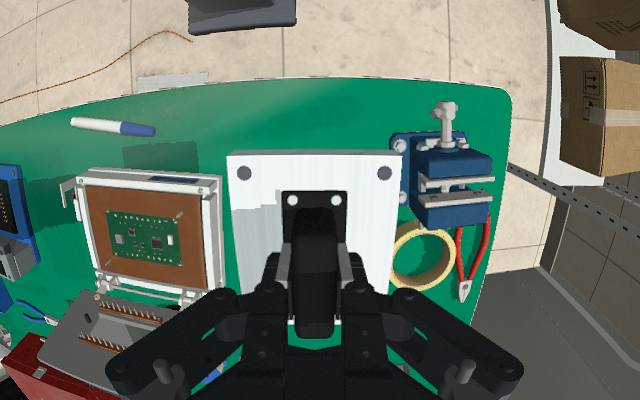

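```bash
python3 - <<'E'
from h import *
im,c=load('w3.png')
cv2.imwrite('pics/z3.png',cv2.resize(im[140:300,215:415],None,fx=4,fy=3.7,interpolation=cv2.INTER_CUBIC))
for u in (235,300,380): print(u,[int(x) for x in im[146:164,u].mean(1)])
t=np.array([.48295,.23273]);a=np.radians(-1.16)
def rel(p,z): 
    w=onz(c,p,z,True)[:2]-t; return np.round([w@[np.cos(a),np.sin(a)],w@[-np.sin(a),np.cos(a)]],4)
for v in (150,152,156): print([rel((u,v),.188) for u in (228,401)])
E
```

```text
235 [87, 87, 88, 94, 115, 126, 125, 125, 123, 160, 249, 243, 241, 242, 242, 242, 242, 242]
300 [79, 79, 89, 115, 121, 121, 118, 114, 135, 246, 244, 242, 242, 242, 242, 242, 242, 242]
380 [79, 78, 79, 95, 114, 123, 120, 119, 116, 201, 249, 245, 244, 244, 244, 243, 243, 244]
[array([-0.0573, -0.0425]), array([-0.0573,  0.0452])]
[array([-0.0563, -0.0426]), array([-0.0563,  0.0452])]
[array([-0.0542, -0.0428]), array([-0.0542,  0.0454])]
```

View pics/z3.png

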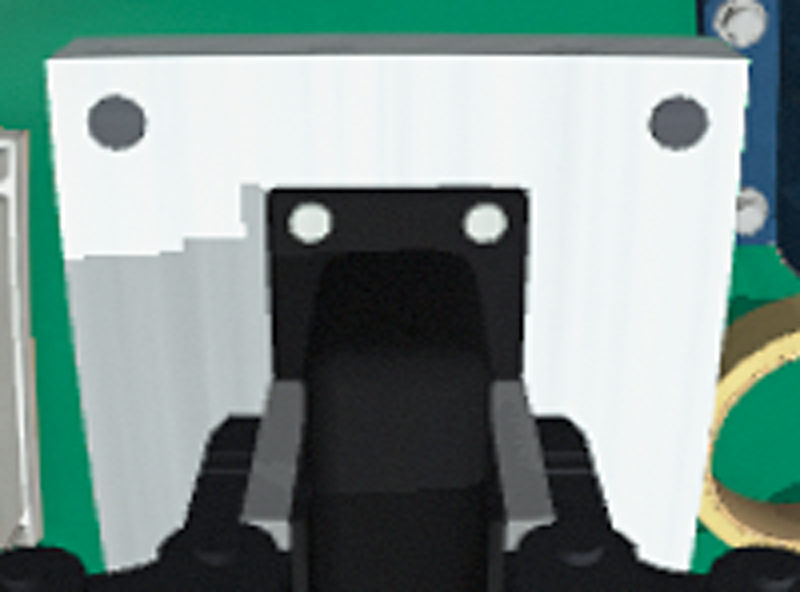

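```bash
cat >> h.py <<'E'
F=np.array([.512,-.310]); A=np.radians(-7.15); X=np.array([np.cos(A),np.sin(A)]); Y=np.array([-X[1],X[0]]); R=[180,0,172.85]
def P(s,z,lat=0): return [*(F+s*X+lat*Y),z]
def st(t=''):
    o=robot.observe(); d=o['tool_pos'][:2]-F
    print(t,round(o['time'],2),'s,lat',np.round([d@X*1000,d@Y*1000],2),'z',round(o['tool_pos'][2]*1000,2),'rpy',np.round(o['tcp_rot'],2),'F',np.round(o['ft_force'],1),'w',round(o['gripper_width']*1000,1)); return o
E
python3 - <<'E'
from h import *
robot.move_pose([.44,.0,.275],[180,0,176])
st()
robot.move_pose(P(-.024,.20),R)
robot.line_to(P(-.024,.155),vel=.08)
robot.pause(.3)
st('above')
im,c=shot('wrist','w4.png'); shot('scene','s4.png')
E
```

```text
8.67 s,lat [-109.83  299.23] z 275.12 rpy [1.7998e+02 3.0000e-02 1.7601e+02] F [-0.1 -0.1 -5.1] w 19.0
above 10.9 s,lat [-23.83  -0.19] z 155.44 rpy [-1.7997e+02  3.0000e-02  1.7285e+02] F [-0.3 -1.  -4.7] w 19.1
```

View pics/w4.png

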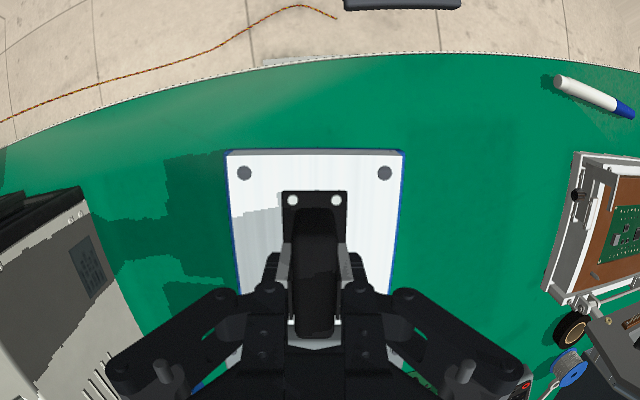

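View pics/s4.png

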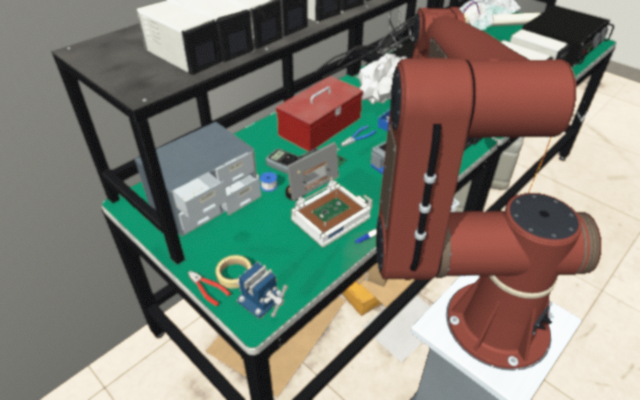

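The plate is held square, with thin, even blue margins on its left (about col 227) and right (about col 404). Next is lowering it onto the dowel.

```bash
python3 - <<'E'
from h import *
o=st('pre')
r=robot.line_to(P(-.024,.134),vel=.015,guard=4); print(r); robot.pause(.2); o=st('contact')
print(o['torque'])
E
```

```text
pre 11.0 s,lat [-23.91  -0.11] z 155.26 rpy [-1.7998e+02  2.0000e-02  1.7285e+02] F [-0.9  0.3 -4.7] w 18.9
True
contact 12.2 s,lat [-24.12   0.04] z 138.88 rpy [ 1.7999e+02 -2.0000e-02  1.7285e+02] F [0.2 0.1 6.6] w 18.9
[-0.01233373 -0.11405061  0.00312668]
```

```bash
python3 - <<'E'
from h import *
z=.1386
for s in (-.020,-.015,-.010,-.006):
    robot.line_to(P(s,z),vel=.02); robot.pause(.1); o=st('slide')
    fz=o['ft_force'][2]+4.7
    if fz<3: z-=.0004
    if fz>12: z+=.0003
E
```

```text
slide 12.7 s,lat [-19.71  -0.23] z 138.99 rpy [ 1.7993e+02 -9.0000e-02  1.7285e+02] F [-1.6 -0.   4. ] w 19.0
slide 13.2 s,lat [-14.97  -0.13] z 138.97 rpy [ 1.7992e+02 -1.3000e-01  1.7285e+02] F [-2.5 -0.7  6.3] w 19.3
slide 13.7 s,lat [-10.01  -0.09] z 138.94 rpy [ 1.7991e+02 -1.4000e-01  1.7285e+02] F [-2.6  0.3  6.8] w 19.2
slide 14.15 s,lat [-5.97  0.03] z 138.35 rpy [ 1.7989e+02 -1.3000e-01  1.7285e+02] F [-0.7 -0.8  0.1] w 19.2
```

```bash
python3 - <<'E'
from h import *
z=.1382
for s in (-.004,-.002,0):
    robot.line_to(P(s,z),vel=.015); robot.pause(.1); o=st('slide')
r=robot.line_to(P(0,.1345),vel=.015,guard=5); print(r); robot.pause(.15); st('drop')
im,c=shot('wrist','w5.png')
E
```

```text
slide 14.53 s,lat [-4.21  0.3 ] z 137.64 rpy [179.85  -0.18 172.86] F [-0.5  0.  -4.1] w 19.3
slide 14.92 s,lat [-1.99  0.06] z 138.18 rpy [ 1.7989e+02 -1.5000e-01  1.7286e+02] F [ 0.4 -0.1 -4.6] w 19.5
slide 15.3 s,lat [ 0.   -0.01] z 138.2 rpy [ 1.7990e+02 -1.4000e-01  1.7285e+02] F [ 0.3 -0.1 -4.5] w 19.3
False
drop 15.85 s,lat [ 0.01 -0.01] z 134.54 rpy [ 1.7989e+02 -1.4000e-01  1.7285e+02] F [-0.5  0.2 -4.4] w 19.0
```

View pics/w5.png

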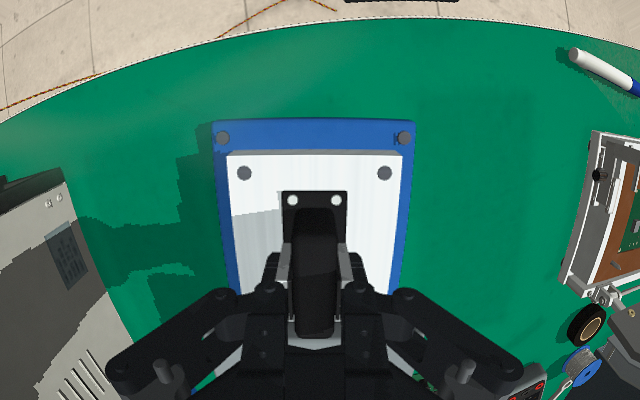

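The plate came down 4 mm past the dowel tip with no side force, so its hole is over the dowel. It is centred on the base in the view. Now pressing.

```bash
python3 - <<'E'
from h import *
for z in (.131,.1295,.128,.127,.1265):
    robot.line_to(P(0,z),vel=.015); robot.pause(.1); o=st('press')
    if abs(o['ft_force'][:2]).max()>10: break
E
```

```text
press 16.38 s,lat [ 0.13 -0.13] z 131.36 rpy [ 1.7992e+02 -1.2000e-01  1.7285e+02] F [-1.1  0.1  0.1] w 18.7
press 16.73 s,lat [ 0.19 -0.13] z 129.9 rpy [ 1.7992e+02 -1.1000e-01  1.7285e+02] F [-2.1  1.3  3.8] w 19.1
press 17.08 s,lat [ 0.2  -0.15] z 128.5 rpy [ 1.7992e+02 -1.1000e-01  1.7285e+02] F [-2.4  0.7  6.8] w 19.2
press 17.43 s,lat [ 0.21 -0.15] z 127.68 rpy [ 1.7993e+02 -1.1000e-01  1.7285e+02] F [-3.1  2.4  7.1] w 19.0
press 17.78 s,lat [ 0.2  -0.13] z 127.24 rpy [ 1.7992e+02 -1.1000e-01  1.7285e+02] F [-2.1  2.3  8.4] w 19.1
```

```bash
python3 - <<'E'
from h import *
for z in (.1258,.125,.1242,.1235,.1228,.122):
    robot.line_to(P(0,z),vel=.015); robot.pause(.15); o=st('press %.4f'%z)
    if abs(o['ft_force'][:2]).max()>12 or o['ft_force'][2]>20: break
E
```

```text
press 0.1258 18.18 s,lat [ 0.21 -0.13] z 126.66 rpy [ 1.7993e+02 -1.1000e-01  1.7285e+02] F [-3.2  2.5  8.6] w 19.2
press 0.1250 18.58 s,lat [ 0.22 -0.17] z 126.31 rpy [ 1.7994e+02 -1.0000e-01  1.7285e+02] F [-4.2  3.5 12. ] w 19.2
press 0.1242 18.98 s,lat [ 0.28 -0.19] z 126.27 rpy [ 1.7995e+02 -9.0000e-02  1.7285e+02] F [-6.5  5.2 18.4] w 19.0
press 0.1235 19.38 s,lat [ 0.31 -0.16] z 126.24 rpy [ 1.7996e+02 -8.0000e-02  1.7286e+02] F [-9.3  6.3 23.8] w 19.3
```

```bash
python3 - <<'E'
from h import *
robot.pause(.3); st('hold')
im,c=shot('wrist','w6.png'); im,c=shot('top','t6.png')
cv2.imwrite('pics/z6.png',cv2.resize(im[150:290,150:480],None,fx=2.4,fy=2.4,interpolation=cv2.INTER_CUBIC))
E
```

```text
hold 19.68 s,lat [ 0.31 -0.18] z 126.25 rpy [ 1.7996e+02 -8.0000e-02  1.7286e+02] F [-8.6  6.9 24.4] w 19.1
```

View pics/w6.png

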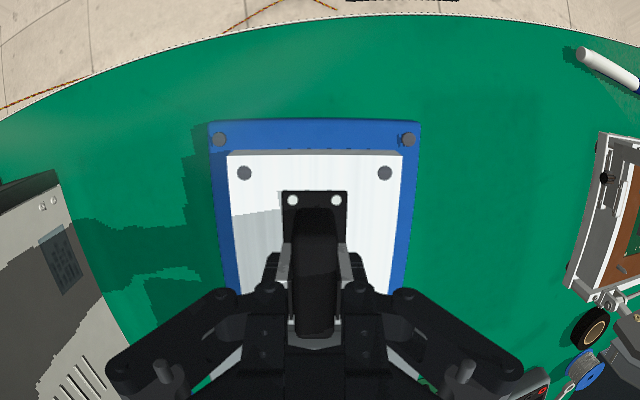

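View pics/z6.png

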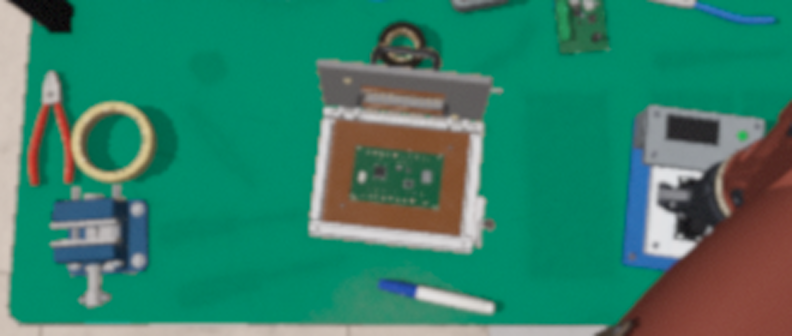

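The plate is seated, square and under the housing roof. The gripper is still closed, and the pen and tape rolls haven't moved. Handing in now.

```bash
python3 - <<'E'
from h import *
print(robot.job_done()); st('end')
E
```

```text
the job is handed in; nothing more can be done
None
the job is handed in; nothing more can be done
```

The adapter plate is seated over the dowel, and the contact bed is pressed down to its stop. I handed the job in at about 20 s with the gripper still closed on the handle and pushing down.

**What I did:** I picked the plate up by its handle and carried it across in front of the jig's press plate, above the jig's base. Squared to the fixture (yaw −7.15°), I set it on the dowel tip 24 mm short of home. I then slid it in with about 5–11 N on the dowel until the load came off about 4 mm short of home, where the hole should clear the tip. At home it came down 4 mm with no resistance, and I pressed it until it stopped.

**Last checks:**
- **Pressed down:** the tool height stopped changing at 126.25 mm while the push rose to about 28 N. The plate's underside is therefore about 29 mm above the worktop, which is the bed's stop, and the plate has not slipped in the grip.
- **Position:** the tool is within 0.4 mm of the measured home position, and the blue margins either side of the plate look even.
- **Other items:** the last pictures show the pen, tape rolls and solder spool apparently where they were.

**What disagreed:**
- **Plate position:** the top camera put the plate's y about 4 mm from the wrist camera's figure. I used the wrist camera.
- **Side force:** about 11 N of sideways force remained while pressing, probably friction at the pads or dowel. I left it because nothing was moving.

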